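# Hook the honey jar out of the back row

### The arm

A 6-joint arm with a two-finger parallel gripper is mounted at the origin on a cart in front of the work surface, level with it; the furniture and walls round the work are solid. World frame = base frame: x ahead of the robot, y to its left, z up, the work surface at z = 0. Lengths are in mm, angles in degrees, forces in N, time in s.
With the tool pointing down it reaches from about 350 to 850 mm from the base axis. Payload 8.1 kg.
Tool frame: the origin (TCP) lies midway between the tips of the shut fingers; the grasp point (between the pads) lies 19 mm behind it; z points along the fingers, y is the line along which they close (so a half turn about z gives the same grasp; the last joint's range is limited). The gripper opens to 85 mm and grips with 20 to 120 N. Pads are 22 mm wide; open, the fingers measure 114 mm over their backs; the gripper's body (76 mm by 85 mm) begins 54 mm behind the grasp point. The pads swing forward as they close: fully open they stand 13 mm farther back than shut.
Start: joints at [69.878, 7.471, 85.268, -0, 87.261, -4.893], TCP at [157.587, 578.94, 231.292] pointing down, gripper open.
Joint ranges: [-169.43, 169.43], [-51.17, 129.36], [1.28, 143.12], [-76.62, 256.62], [0, 156.53], [-152.29, 152.29]. Speed limits (degrees/s): [136.94, 136.94, 159.86, 180, 180, 180].

### API

Orientations are given as [roll, pitch, yaw] about the fixed x, y, z axes, in that order (R = Rz(yaw) Ry(pitch) Rx(roll)).
In Python, from bench import r gives the robot as it stands. The module is installed in compiled form; this text tells all that it offers.
- The arm moves only by the tool jog_arm, never from a script. Its argument "rows" is a list of rows, each a list of 2 entries, a list of its own where there are three numbers: the shift along the tool's x, y, z in mm, then the turn, a rotation vector about the tool's x, y, z in rad. A call has 1 to 10 rows; each row is the pose to reach, as a shift and turn from the pose commanded when the call began, along the tool's axes at that moment; what a row does not reach only later rows make up. A row lasts 1/10 s, in which the tool goes at most 50 mm and 8.59 degrees, less where a joint would pass 70% of its speed; a pose out of reach is approached as far as the arm can. A call with a gripper value outside its range is refused whole. "grip" is the finger opening in mm, from 0 to 85.4, set as the call begins (left out, the last holds). The fingers move at their own pace and stop on an object; "force" is the grip in N (left out, the last holds). Time passes only in rows, so rows that repeat a pose let the fingers close. It gives the time, the measured TCP pose, the force, the opening and the grip force at its end, in the units of the state.
- r.sense(): the state, without advancing time (a new reading comes with each control period).
- r.snapshot(name): name is "side" or "top" or "wrist"; returns (picture, depth): 384x512x3 uint8, blue, green, red; 384x512 float32, mm along the optical axis (not along the pixel's ray), 0 where there is no reading.
- r.camera_params(name): a dict with "fx", "fy", "cx", "cy" (pixels), "pose" (4x4, takes a point from camera to world coordinates); the wrist camera has in their place "tool_from_camera" (4x4, takes a point from camera to tool coordinates, whose origin is the TCP and whose axes are the flange's). Camera axes: x right, y down, z forward; pixel columns grow to the right and rows downward; lengths in mm; the calibration is good to about 2 mm. A picture is of the moment at which its call begins: read the wrist's pose just before it. camera_params takes no time and is no camera call.
- r.hand_in(): hands the job in; it is judged then, once.
The state is a dict: "time": time; "joint_pos": joint angles; "qd": joint speeds; "joint_efforts": joint torques, N m; "tool_pos": TCP position; "tcp_rot": TCP orientation; "ft_force": force on the tool from outside, world axes, zero at the start; "wrist_torque": the same for the moment, N m; "finger_gap": finger opening in mm; "grip_force": force on a finger pad.
Only numpy, scipy, OpenCV 4.12 (cv2) and the standard library are available. Lean on these libraries where they do the work, as an engineer would, in place of code of your own. Each camera call takes 0.05 s, during which the arm holds its last target. There are 200 camera calls.

### The job

The honey jar stands in the row at the back of the worktop. Take the wooden-handled hook, lower it round the honey jar so that its bend is behind the jar, and drag the jar forward along the worktop until it stands upright wholly on the round cork mat. Do not touch the jar with the gripper or lift it, leave the jam jar where it is, and finally let go of the hook with it lying on the worktop (it may stay round the jar).

Things in the scene. Friction and masses are not known exactly. Their poses are not given: they have to be found in the camera images.
- hook_grip (a point): Loose hook lying flat: wooden handle (130 x 22 x 22), then an 8 mm steel rod bent in plane into an open round hook. Point: balance point, mid-thickness (z = 11 lying); grip across the handle here. x to the hook, y left, z up. Handle x -95..+35; hook centre at x +140, y 0, z 0, inner radius 48, outer 56; rod goes round right and far side, ends 75 deg left of +x, open rear left. 0.18 kg.
- honey_mid (a point): Honey jar, loose: clear round jar of honey with a flat red lid; body 60 mm, lid 65 mm diameter, 100 mm high, about 0.44 kg. Stands upright in the back row beside a shorter jar and a tin; their order varies, centres at least 120 mm apart. Point: its centre, 50 mm above its foot; z up along its axis.
- jam_mid (a point): Jam jar, loose, to be left alone: a bulging round jar of red jam with a white lid, 68 mm diameter, 84 mm high, in the same row. Point: its centre, 42 mm above its foot.
- cork_mat: Round brown cork mat, 180 mm diameter, 1.5 mm thin, fixed on the worktop in front of the row. Things slide freely over its edge. Origin: its centre, on the worktop; z up.

How it is judged (in metres and radians):
On the way, in this order (a step that is already met when the one before it is completed fails the run):
1. the hook is picked up clear of the worktop (height (world z) of hook_grip above 0.05 m), for 0.2 s.
2. the hook is lowered round the honey jar while the jar is still off the mat (x of honey_mid in the frame of hook_grip between 0.1 and 0.18 m and y of honey_mid in the frame of hook_grip between -0.04 and 0.04 m and z of honey_mid in the frame of hook_grip above -0.03 m and horizontal distance between honey_mid and cork_mat above 0.075 m), for 0.1 s.
At the end, for the whole second after the job is handed in: The honey jar stands upright (within 6 degrees) and at rest on the worktop with its centre within 60 mm of the mat's centre; the hook lies flat (within 10 degrees) and at rest on the worktop (horizontal distance between honey_mid and cork_mat below 0.06 m and angle between honey_mid's own z axis and vertical below 0.1 rad and height (world z) of honey_mid below 0.06 m and linear speed of each of honey_jar, hook below 0.02 m/s and height (world z) of hook_grip below 0.025 m and angle between hook_grip's own z axis and vertical below 0.17 rad); the robot touches nothing.
It fails at once if the robot touches the honey jar itself (contact force between any of the fingers, the arm and honey_jar above 1 N).
It fails at once if the honey jar is lifted more than 30 mm or tipped more than 20 degrees (height (world z) of honey_mid above 0.08 m or angle between honey_mid's own z axis and vertical above 0.35 rad).
It fails at once if the jam jar is moved more than 20 mm (distance of jam_mid from where it was at the start of the episode above 0.02 m).
It also fails if it takes over 51 s, if anything falls off the work surface, if the arm or the gripper's body presses on something with over 40 N, if the wrist force passes 120 N, or if a joint passes its speed limit or range.

## Working session

There is one attempt and no reset: what is moved stays moved. The work goes in short steps, Python scripts to look and compute and a tool call to move; the robot and the scene stay as the last step left them, time stands still between calls to the robot, and variables do not carry over. Pictures are saved under pics/ and viewed, at most 10 in all, crops included, and the job is handed in when it is done.

Besides the shell and the picture viewer there is one more tool, called after "Emit:" as a command line: name --argument value ..., lists and objects as JSON in quotes. jog_arm: Moves the arm, as the interface text tells. Its arguments: {"type":"object","properties":{"rows":{"type":"array"},"grip":{"type":"number"},"force":{"type":"number"}},"required":["rows"]}

```bash
mkdir -p pics
cat > h.py <<'E'
import numpy as np, cv2
from bench import r
from scipy.spatial.transform import Rotation as R
def T():
    s=r.sense(); M=np.eye(4); M[:3,:3]=R.from_euler('xyz',s['tcp_rot'],degrees=True).as_matrix(); M[:3,3]=s['tool_pos']; return M
def snap(n):
    t=T(); im,d=r.snapshot(n); c=r.camera_params(n)
    P=c['pose'] if 'pose' in c else t@np.array(c['tool_from_camera'])
    return im,d,c,np.array(P)
def cloud(d,c,P):
    v,u=np.mgrid[:d.shape[0],:d.shape[1]]
    p=np.stack([(u-c['cx'])/c['fx']*d,(v-c['cy'])/c['fy']*d,d],-1)
    w=p@P[:3,:3].T+P[:3,3]; w[d==0]=np.nan; return w
E
python3 - <<'E'
from h import *
print(r.sense())
a=[]
for n in('top','side'):
    im,d,c,P=snap(n); np.savez(''+n,im=im,d=d,P=P,**{k:c[k] for k in('fx','fy','cx','cy')}); a.append(im)
    print(n,P.round(2).tolist(),c['fx'],c['cx'],c['cy'])
cv2.imwrite('pics/a.png',cv2.resize(a[0],(800,600)));cv2.imwrite('pics/b.png',cv2.resize(a[1],(800,600)))
E
```

```text
{'time': 0.0, 'joint_pos': array([ 6.98774769e+01,  7.51623819e+00,  8.53300766e+01,  1.83969792e-03,
        8.72620964e+01, -4.89359217e+00]), 'qd': array([ 0.03043498, -0.03407051, -0.00636836, -0.01713571,  0.02186357,
        0.00790024]), 'joint_efforts': array([ 5.75755439e-04, -5.69416094e+01, -5.00538969e+01, -3.64798707e-04,
        1.51323300e-02, -3.22901087e-05]), 'tool_pos': array([157.38521083, 578.41075324, 230.2250197 ]), 'tcp_rot': array([-1.79892141e+02, -1.10787951e-02,  1.64770969e+02]), 'ft_force': array([ 0.55787561,  0.96940486, -0.23134165]), 'wrist_torque': array([ 0.02532671, -0.02978801, -0.04820886]), 'grip_force': 0.0, 'finger_gap': 85.35807721191911}
top [[0.12, -0.97, 0.22, 357.32], [-0.99, -0.12, 0.02, 9.07], [0.0, -0.22, -0.97, 1095.13], [0.0, 0.0, 0.0, 1.0]] 430.6657376943778 248.76738873841703 192.21802529837623
side [[0.86, -0.29, 0.41, 233.41], [-0.5, -0.52, 0.69, -566.4], [0.01, -0.8, -0.6, 560.12], [0.0, 0.0, 0.0, 1.0]] 362.5665799162609 254.67862997114844 188.58841286604058
```

View pics/a.png

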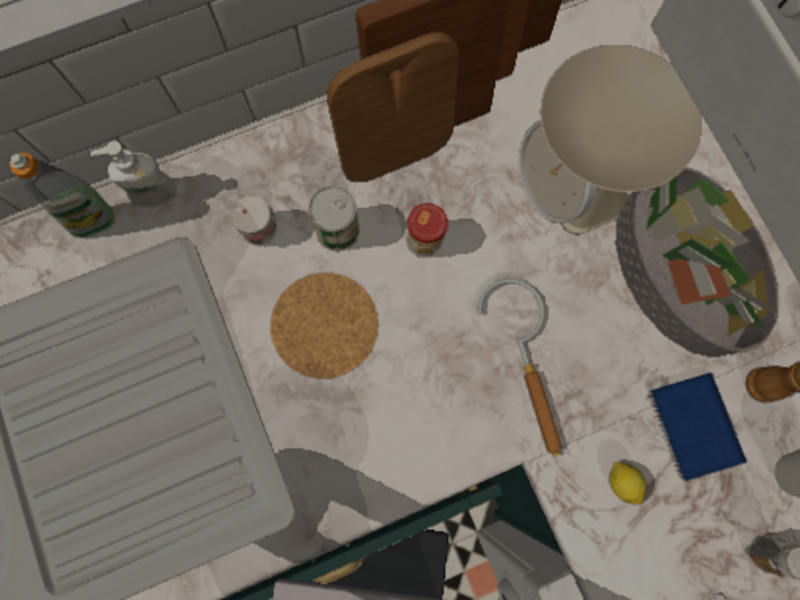

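View pics/b.png

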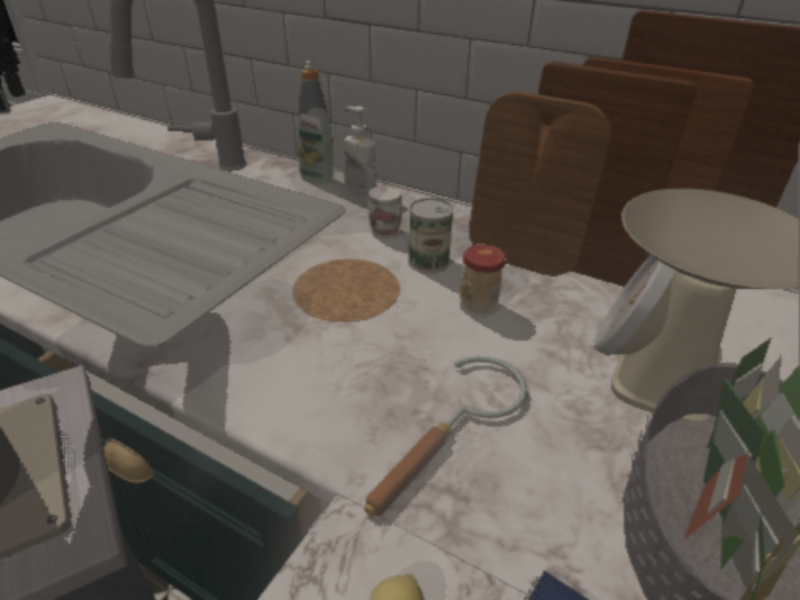

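The top view (800x600 scale) shows honey's red lid at (427,222), the tin at (335,215), jam at (255,217), the mat at (325,325), and the hook with its handle at (543,410) and ring at (512,307). The side view confirms this order.

```bash
cat > m.py <<'E'
from h import *
def ray(uv,c,P,z):
    d=P[:3,:3]@np.array([(uv[0]-c['cx'])/c['fx'],(uv[1]-c['cy'])/c['fy'],1]); return P[:3,3]+d*(z-P[2,3])/d[2]
def blob(im,box,lo,hi):
    x0,y0,x1,y1=[int(b*.64) for b in box]; h=cv2.cvtColor(im,cv2.COLOR_BGR2HSV)
    m=np.zeros(h.shape[:2],np.uint8); m[y0:y1,x0:x1]=cv2.inRange(h,lo,hi)[y0:y1,x0:x1]
    if lo[0]<5: m[y0:y1,x0:x1]|=cv2.inRange(h,(170,lo[1],lo[2]),(180,255,255))[y0:y1,x0:x1]
    n,l,s,ce=cv2.connectedComponentsWithStats(m); k=1+s[1:,4].argmax(); return (l==k).astype(np.uint8)
def hull(m): return cv2.fitEllipse(max(cv2.findContours(m,0,1)[0],key=cv2.contourArea))
E
python3 - <<'E'
from m import *
for n,bx in(('top',[(395,190,460,262),(260,260,390,385),(510,355,570,465)]),('side',[(455,240,510,275),(285,250,410,325),(355,415,460,525)])):
    z=np.load(n+'.npz'); im=z['im'];P=z['P'];c={k:float(z[k]) for k in('fx','fy','cx','cy')}; w=cloud(z['d'],c,P)
    for nm,b,lo,hi,zz in(('lid',bx[0],(0,130,60),(8,255,255),100),('mat',bx[1],(5,90,40),(20,255,255),1.5),('handle',bx[2],(3,110,40),(18,255,255),20)):
        m=blob(im,b,lo,hi); e=hull(m); print(n,nm,m.sum(),np.round(e[0],1),np.round(e[1],1),'ray',ray(e[0],c,P,zz).round(1),'cloud med',np.nanmedian(w[m>0],0).round(1))
        if nm=='handle':
            p=w[m>0]; p=p[np.isfinite(p[:,0])&(p[:,2]<35)];q=p[:,:2]-np.median(p[:,:2],0); a=np.linalg.svd(q,full_matrices=False)[2][0]; t=q@a; print(' axis',np.degrees(np.arctan2(a[1],a[0])),np.median(p,0)[:2]+a*t.min(),np.median(p,0)[:2]+a*t.max())
    if n=='top':
        for k in[(505,307),(335,205),(255,207)]: print(ray(np.array(k)*.64,c,P,[0,100,84][[505,335,255].index(k[0])]))
        # ring + nearby obstacles: heights map of jars
        v,u=np.mgrid[:384,:512]; s=(u>300)&(u<352)&(v>172)&(v<214)
        g=im.astype(int).mean(-1); hs=cv2.cvtColor(im,cv2.COLOR_BGR2HSV)
        pts=w[s&(w[...,2]>4)&(w[...,2]<20)]; print(len(pts),np.nanmin(pts,0),np.nanmax(pts,0))
        A=np.c_[2*pts[:,:2],np.ones(len(pts))]; x=np.linalg.lstsq(A,(pts[:,:2]**2).sum(1),rcond=None)[0]; print('ring',x[:2],np.sqrt(x[2]+x[:2]@x[:2]))
        for nm,sl in(('scale/basket',np.s_[60:190,330:400]),('board',np.s_[20:116,205:300]),('tin',np.s_[115:160,195:230]),('jam',np.s_[125:155,150:176]),('honey',np.s_[128:165,258:290])):
            q=w[sl].reshape(-1,3);q=q[q[:,2]>30]; print(nm,np.nanmin(q,0).round(),np.nanmax(q,0).round())
E
```

```text
top lid 454 [273.1 142.4] [24.5 24.8] ray [714.5  -9.6 100. ] cloud med [713.2 -11.7  97.7]
top mat 3646 [207.1 208. ] [66.3 68.2] ray [551.7 138.5   1.5] cloud med [5.518e+02 1.389e+02 5.000e-01]
top handle 479 [347.4 263.9] [ 8.9 72.8] ray [ 451.1 -227.1   20. ] cloud med [ 452.1 -226.7   20.6]
 axis -158.2799127265684 [ 514.45440615 -201.86621726] [ 392.96972857 -250.26018504]
[ 618.48977366 -156.88868868    0.        ]
[725.7463908  136.30582732 100.        ]
[712.94152651 264.23465205  84.        ]
274 [ 576.72744332 -226.73522963    4.0933959 ] [ 681.53672116 -108.356457     19.34338379]
ring [ 612.86648805 -164.83330769] 50.588121914658984
scale/basket [ 712. -339.   30.] [ 914. -147.  232.]
board [794. -59.  30.] [1003.  200.  320.]
tin [680. 103.  30.] [800. 176. 114.]
jam [667. 238.  32.] [732. 299.  89.]
honey [684. -42.  30.] [747.  23. 104.]
side lid 123 [311.5 164.4] [10.  18.6] ray [715.6 -17.1 100. ] cloud med [713.5 -16.9  99. ]
side mat 2024 [221.6 185.4] [38.1 65.2] ray [550.6 134.1   1.5] cloud med [550.5 133.5   1.7]
side handle 351 [254.3 302.6] [ 6.8 64.6] ray [ 436.7 -231.3   20. ] cloud med [ 438.7 -231.7   22.1]
 axis -156.87383980926256 [ 504.91813739 -203.41543687] [ 394.35684915 -250.63349855]
```

Emit:
jog_arm --rows '[[[-381,-289,0],[0,0,1.45]],[[-381,-289,0],[0,0,1.45]],[[-381,-289,0],[0,0,1.45]],[[-381,-289,0],[0,0,1.45]],[[-381,-289,0],[0,0,1.45]],[[-381,-289,0],[0,0,1.45]],[[-381,-289,0],[0,0,1.45]],[[-381,-289,0],[0,0,1.45]],[[-381,-289,0],[0,0,1.45]],[[-381,-289,0],[0,0,1.45]]]'

```text
time: 1.1
tool_pos: [450.7, 196.9, 231.0]
tcp_rot: [180.0, 0.1, 81.2]
ft_force: [0.0, -0.1, 0.5]
finger_gap: 85.4
grip_force: 0.0
```

```bash
cat > go.py <<'E'
from h import *
import sys
x,y,z,yaw=map(float,sys.argv[1:5]); t=T(); G=np.eye(4); G[:3,:3]=R.from_euler('xyz',[180,0,yaw],degrees=True).as_matrix(); G[:3,3]=x,y,z
D=np.linalg.inv(t)@G; s=r.sense(); print(s['time'],s['tool_pos'].round(1),s['tcp_rot'].round(1),s['joint_pos'].round(0),s['finger_gap'],s['ft_force'].round(1)); print(D[:3,3].round(1),R.from_matrix(D[:3,:3]).as_rotvec().round(3))
E
python3 go.py 480 -215 150 21.5
```

```text
1.1 [450.7 196.9 231. ] [1.80e+02 1.00e-01 8.12e+01] [ 18.  -9. 102.  -0.  87.  26.] 85.37170863890515 [ 0.  -0.1  0.5]
[-402.5   91.8   81.3] [1.000e-03 1.000e-03 1.042e+00]
```

Emit:
jog_arm --rows '[[[-402,92,80],[0,0,1.042]],[[-402,92,80],[0,0,1.042]],[[-402,92,80],[0,0,1.042]],[[-402,92,80],[0,0,1.042]],[[-402,92,80],[0,0,1.042]],[[-402,92,80],[0,0,1.042]],[[-402,92,80],[0,0,1.042]],[[-402,92,80],[0,0,1.042]],[[-402,92,80],[0,0,1.042]],[[-402,92,80],[0,0,1.042]]]'

```text
time: 2.1
tool_pos: [481.2, -213.5, 149.9]
tcp_rot: [-179.9, 0.1, 21.8]
ft_force: [0.3, 0.4, 0.5]
finger_gap: 85.3
grip_force: 0.0
```

```bash
python3 - <<'E'
from m import *
im,d,c,P=snap('wrist'); cv2.imwrite('pics/w.png',im)
h=cv2.cvtColor(im,cv2.COLOR_BGR2HSV)
m=cv2.inRange(h,(3,110,40),(18,255,255)); n,l,s,ce=cv2.connectedComponentsWithStats(m); k=1+s[1:,4].argmax(); m=(l==k).astype(np.uint8)
w=cloud(d,c,P); p=w[m>0]; p=p[(p[:,2]>14)&(p[:,2]<30)]; (cx,cy),wh,a=cv2.minAreaRect(p[:,:2].astype(np.float32)); print(len(p),cx,cy,wh,a,np.median(p,0))
E
python3 go.py 480 -215 2 21.5
```

```text
3294 457.05767822265625 -224.06214904785156 (147.88967895507812, 20.584280014038086) 21.85990333557129 [ 465.6926374  -220.62608363   22.00830573]
2.15 [ 481.4 -211.9  150.3] [-1.799e+02  1.000e-01  2.180e+01] [-29.  -1. 102.   0.  78.  39.] 85.56546662272919 [-0.   0.6  1.4]
[ -2.3   2.6 148.3] [-0.002  0.001  0.006]
```

View pics/w.png

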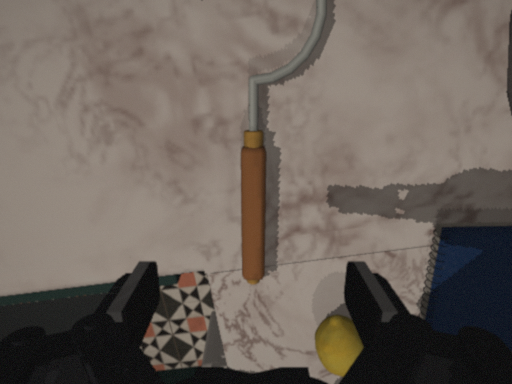

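The wrist view shows the handle upright at column 253, rows 130–283, centred between the fingers. The yaw is right, so I go down.

Emit:
jog_arm --rows '[[[-3,2,40],[0,0,0]],[[-3,2,80],[0,0,0]],[[-3,2,110],[0,0,0]],[[-3,2,135],[0,0,0]],[[-3,2,147],[0,0,0]],[[-3,2,147],[0,0,0]],[[-3,2,147],[0,0,0]]]'

```text
time: 2.85
tool_pos: [481.0, -213.8, 5.5]
tcp_rot: [180.0, -0.0, 22.0]
ft_force: [0.2, -0.3, 0.5]
finger_gap: 85.5
grip_force: 0.0
```

Emit:
jog_arm --rows '[[[0,0,0],[0,0,0]],[[0,0,0],[0,0,0]],[[0,0,0],[0,0,0]],[[0,0,0],[0,0,0]],[[0,0,0],[0,0,0]],[[0,0,0],[0,0,0]],[[0,0,0],[0,0,0]],[[0,0,0],[0,0,0]]]' --grip 10 --force 80

```text
time: 3.65
tool_pos: [480.7, -214.4, 5.1]
tcp_rot: [179.9, -0.0, 22.0]
ft_force: [-0.8, 0.9, 6.1]
finger_gap: 20.3
grip_force: 79.4
```

Emit:
jog_arm --rows '[[[0,0,-10],[0,0,0]],[[0,0,-30],[0,0,0]],[[0,0,-55],[0,0,0]],[[0,0,-80],[0,0,0]],[[0,0,-105],[0,0,0]],[[0,0,-130],[0,0,0]],[[0,0,-145],[0,0,0]],[[0,0,-150],[0,0,0]],[[0,0,-150],[0,0,0]],[[0,0,-150],[0,0,0]]]'

```text
time: 4.65
tool_pos: [479.4, -213.6, 152.8]
tcp_rot: [-179.9, 0.1, 22.0]
ft_force: [0.7, -0.3, -1.8]
finger_gap: 20.4
grip_force: 78.4
```

```bash
cat > ring.py <<'E'
from m import *
im,d,c,P=snap('wrist'); w=cloud(d,c,P); t=T(); cv2.imwrite('pics/r.png',im)
loc=(w-t[:3,3])@t[:3,:3]   # tool frame
h=cv2.cvtColor(im,cv2.COLOR_BGR2HSV); v,u=np.mgrid[:384,:512]
s=(loc[...,0]>30)&(loc[...,0]<210)&(abs(loc[...,1])<75)&(loc[...,2]>-35)&(loc[...,2]<35)
p=loc[s]; print(len(p)); q=p[p[:,0]>100]
A=np.c_[2*q[:,:2],np.ones(len(q))]; x=np.linalg.lstsq(A,(q[:,:2]**2).sum(1),rcond=None)[0]; print('ring tool',x[:2],np.sqrt(x[2]+x[:2]@x[:2]),'world',t[:3,:3]@np.r_[x[:2],0]+t[:3,3])
for a in range(30,210,20):
    k=p[(p[:,0]>=a)&(p[:,0]<a+20)]
    if len(k): print(a,len(k),np.median(k,0).round(1),k[:,1].min().round(),k[:,1].max().round())
E
python3 ring.py; python3 go.py 584 -65 155 22
```

```text
7189
ring tool [106.78509973  36.50309314] 5.988068468366353 world [ 591.99075967 -207.38181807  152.31918523]
30 2161 [ 38.7   0.1 -14. ] -11.0 11.0
50 916 [60.3  0.1 -9.8] -4.0 4.0
70 1486 [84.2  1.3 -9.8] -4.0 21.0
90 2399 [97.3 27.6 -9.7] -3.0 46.0
110 227 [111.4  41.5  -9.5] 37.0 48.0
4.7 [ 479.3 -213.5  152.6] [-1.799e+02  1.000e-01  2.200e+01] [-30.  -1. 103.   0.  79.  38.] 20.009954418786155 [-0.7 -0.2 -2. ]
[152.7 -98.5  -2.5] [-0.002  0.002 -0.   ]
```

View pics/r.png

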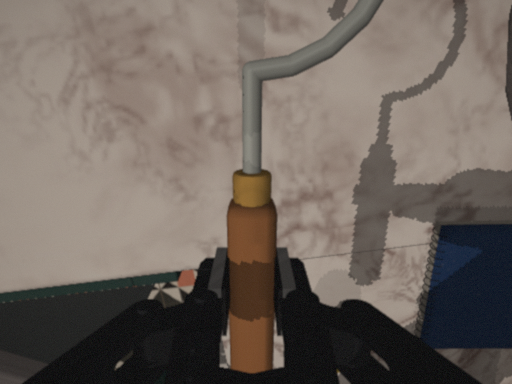

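The hook is held level and centred: rod at column 252, kink about 88 mm ahead of the TCP, as the geometry says. Next I shift left first, clear of the scale, then forward over the jar.

Emit:
jog_arm --rows '[[[10,-25,0],[0,0,0]],[[25,-60,0],[0,0,0]],[[40,-95,0],[0,0,0]],[[55,-125,0],[0,0,0]],[[75,-130,0],[0,0,0]],[[105,-118,0],[0,0,0]],[[130,-107,0],[0,0,0]],[[147,-101,0],[0,0,0]],[[153,-98,0],[0,0,0]],[[153,-98,0],[0,0,0]]]'

```text
time: 5.7
tool_pos: [585.0, -65.8, 152.8]
tcp_rot: [-179.9, 0.1, 22.0]
ft_force: [-0.7, -0.2, -1.8]
finger_gap: 20.3
grip_force: 78.8
```

```bash
python3 go.py 584 -65 155 22
python3 - <<'E'
from h import *
a=[snap(n)[0] for n in('top','side')]
cv2.imwrite('pics/c.png',np.hstack([cv2.resize(a[0][60:260,190:390],(400,400)),cv2.resize(a[1][90:290,210:410],(400,400))]))
E
```

```text
5.7 [585.  -65.8 152.8] [-1.799e+02  1.000e-01  2.200e+01] [-11.   9.  92.  -0.  79.  57.] 20.312741680872158 [-0.7 -0.2 -1.8]
[-0.6 -1.1 -2.2] [-0.001  0.002 -0.   ]
```

View pics/c.png

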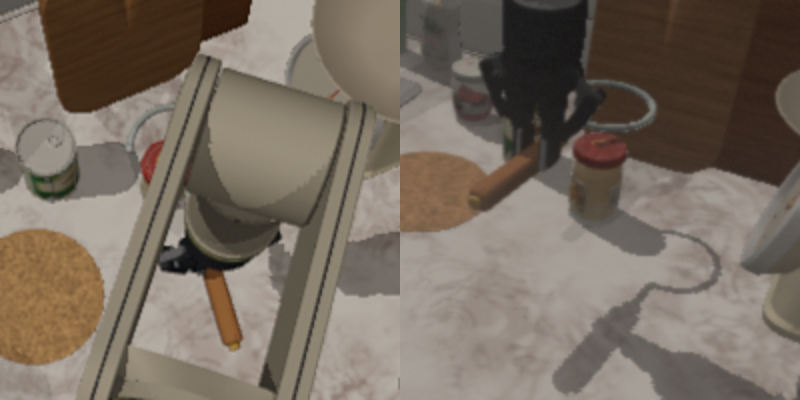

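The side crop shows the ring level above the jar, right edge at (655,105), with the lid at (600,150). I'll measure the ring and the lid together from the side camera.

Run:
```python
from m import *
for n in('side','top','wrist'):
    im,d,c,P=snap(n); w=cloud(d,c,P)
    s=(w[...,2]>140)&(w[...,2]<172)&(w[...,0]>645)&(w[...,0]<800)&(w[...,1]<70)&(w[...,1]>-90)
    q=w[s]; print(n,len(q))
    if len(q)>20:
        from scipy.optimize import least_squares
        o=least_squares(lambda p:np.hypot(q[:,0]-p[0],q[:,1]-p[1])-52,[714,-13],loss='soft_l1',f_scale=3); print('ring',o.x,np.median(abs(o.fun)),np.median(q,0))
    if n!='top':
        h=cv2.cvtColor(im,cv2.COLOR_BGR2HSV); m=(cv2.inRange(h,(0,130,50),(8,255,255))|cv2.inRange(h,(170,130,50),(180,255,255)))>0
        k=m&(w[...,2]>92)&(w[...,2]<112)&(w[...,0]>660); q=w[k]; 
        if len(q)>20: print('lid',len(q),cv2.minEnclosingCircle(q[:,:2].astype(np.float32)),q[:,2].mean())
```

```text
side 270
ring [711.78885272 -15.166027  ] 1.3613911758719048 [732.11021621 -44.57518969 161.51834626]
lid 124 ((714.4558715820312, -11.390345573425293), 30.388826370239258) 98.96095564424976
top 134
ring [712.603567   -14.91720597] 1.9744318964900138 [742.57470647  27.16879644 161.59620387]
wrist 4341
ring [707.7443956  -9.1999408] 3.013470181205264 [675.54859321 -46.69381605 163.25620611]
lid 1730 ((699.9493408203125, -13.972439765930176), 25.611825942993164) 99.18795883803766
```

Emit:
jog_arm --rows '[[[3,-2,5],[0,0,0]],[[3,-2,25],[0,0,0]],[[3,-2,45],[0,0,0]],[[3,-2,65],[0,0,0]],[[3,-2,85],[0,0,0]],[[3,-2,105],[0,0,0]],[[3,-2,125],[0,0,0]],[[3,-2,138],[0,0,0]],[[3,-2,145],[0,0,0]],[[3,-2,145],[0,0,0]]]'

```text
time: 6.95
tool_pos: [586.6, -62.7, 8.3]
tcp_rot: [-179.9, 0.1, 22.0]
ft_force: [-0.4, 0.3, -1.4]
finger_gap: 20.3
grip_force: 78.8
```

```bash
python3 go.py 422 85 7 22
python3 - <<'E'
from m import *
im,d,c,P=snap('side'); w=cloud(d,c,P); cv2.imwrite('pics/d.png',cv2.resize(im[90:290,210:410],(500,500)))
h=cv2.cvtColor(im,cv2.COLOR_BGR2HSV); m=(cv2.inRange(h,(0,130,50),(8,255,255))|cv2.inRange(h,(170,130,50),(180,255,255)))>0
k=m&(w[...,2]>92)&(w[...,2]<112)&(w[...,0]>660); q=w[k]; print('lid',len(q),cv2.minEnclosingCircle(q[:,:2].astype(np.float32)),q[:,2].mean())
E
```

```text
6.95 [586.6 -62.7   8.3] [-1.799e+02  1.000e-01  2.200e+01] [-11.  18.  97.  -0.  64.  57.] 20.262337431759008 [-0.4  0.3 -1.4]
[ -97.3 -198.6    1.7] [-0.001  0.001 -0.   ]
lid 197 ((714.3935546875, -10.91614818572998), 31.075225830078125) 98.22362536756795
```

View pics/d.png

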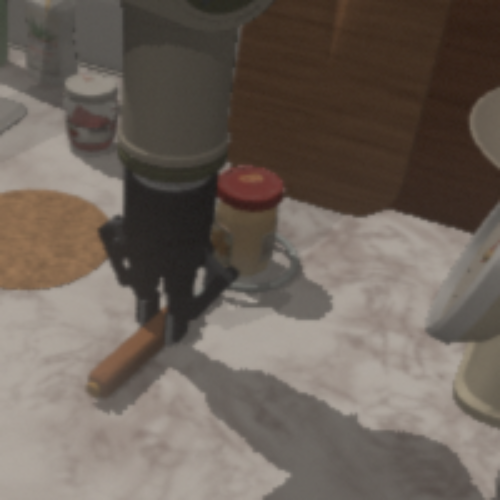

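The ring is down round the jar (rod visible at about (290,270)) and the jar is untouched. Now I drag towards the mat.

Emit:
jog_arm --rows '[[[-2,-5,0],[0,0,0]],[[-5,-11,0],[0,0,0]],[[-8,-17,0],[0,0,0]],[[-11,-24,0],[0,0,0]],[[-15,-32,0],[0,0,0]],[[-19,-40,0],[0,0,0]],[[-23,-48,0],[0,0,0]],[[-27,-56,0],[0,0,0]],[[-30,-64,0],[0,0,0]],[[-34,-72,0],[0,0,0]]]'

```text
time: 8.0
tool_pos: [528.6, -8.4, 9.5]
tcp_rot: [180.0, -0.0, 22.0]
ft_force: [2.3, -2.1, -0.4]
finger_gap: 20.0
grip_force: 78.9
```

Emit:
jog_arm --rows '[[[-4,-8,0],[0,0,0]],[[-8,-16,0],[0,0,0]],[[-11,-24,0],[0,0,0]],[[-15,-32,0],[0,0,0]],[[-19,-40,0],[0,0,0]],[[-23,-48,0],[0,0,0]],[[-27,-56,0],[0,0,0]],[[-30,-64,0],[0,0,0]],[[-34,-72,0],[0,0,0]],[[-38,-80,0],[0,0,0]]]'

```text
time: 9.0
tool_pos: [463.2, 51.6, 9.3]
tcp_rot: [180.0, -0.0, 22.0]
ft_force: [1.9, -2.6, 0.7]
finger_gap: 20.1
grip_force: 79.0
```

Emit:
jog_arm --rows '[[[-4,-8,0],[0,0,0]],[[-8,-16,0],[0,0,0]],[[-11,-24,0],[0,0,0]],[[-15,-32,0],[0,0,0]],[[-19,-40,0],[0,0,0]],[[-23,-48,0],[0,0,0]],[[-26,-54,0],[0,0,0]],[[-28,-59,0],[0,0,0]],[[-30,-63,0],[0,0,0]],[[-30,-63,0],[0,0,0]]]'

```text
time: 10.0
tool_pos: [411.7, 98.7, 9.1]
tcp_rot: [-180.0, 0.0, 22.0]
ft_force: [-0.0, -0.2, -0.6]
finger_gap: 20.3
grip_force: 78.9
```

```bash
cat > chk.py <<'E'
from m import *
for n in('side','top'):
    im,d,c,P=snap(n); w=cloud(d,c,P)
    if n=='side': cv2.imwrite('pics/e%d.png'%(r.sense()['time']*100),cv2.resize(im[110:310,130:330],(500,500)))
    h=cv2.cvtColor(im,cv2.COLOR_BGR2HSV); m=(cv2.inRange(h,(0,130,50),(8,255,255))|cv2.inRange(h,(170,130,50),(180,255,255)))>0
    k=m&(w[...,2]>92)&(w[...,2]<112)&(w[...,0]>460)&(w[...,0]<760); q=w[k]; print(n,len(q))
    if len(q)>10: print('lid',cv2.minEnclosingCircle(q[:,:2].astype(np.float32)),q[:,2].mean())
E
python3 chk.py; python3 go.py 422 85 7 22; ls pics
```

```text
side 26
lid ((552.3825073242188, 130.86553955078125), 24.548519134521484) 98.77309321795603
top 485
lid ((553.2435913085938, 137.95748901367188), 32.16413116455078) 97.96809610924281
10.1 [411.8  98.4   9. ] [-1.8e+02  1.0e-01  2.2e+01] [  6.  -6. 124.   0.  62.  74.] 20.12269473748 [ 0.9  0.3 -1.8]
[ 4.4 16.2  2. ] [-0.     0.001  0.   ]
a.png
b.png
c.png
d.png
e1005.png
r.png
w.png
```

The jar is on the mat's centre. I back off slightly, lower the hook, release and rise.

Emit:
jog_arm --rows '[[[2,4,0],[0,0,0]],[[3,7,0],[0,0,0]],[[3,7,2],[0,0,0]],[[3,7,3],[0,0,0]],[[3,7,4],[0,0,0]],[[3,7,4],[0,0,0]],[[3,7,4],[0,0,0]]]'

```text
time: 10.8
tool_pos: [417.7, 93.0, 5.2]
tcp_rot: [-180.0, 0.0, 22.0]
ft_force: [0.5, -0.1, -1.8]
finger_gap: 20.0
grip_force: 78.8
```

Emit:
jog_arm --rows '[[[0,0,0],[0,0,0]],[[0,0,0],[0,0,0]],[[0,0,0],[0,0,0]],[[0,0,0],[0,0,0]],[[0,0,0],[0,0,0]],[[0,0,0],[0,0,0]],[[0,0,0],[0,0,0]],[[0,0,0],[0,0,0]]]' --grip 60

```text
time: 11.6
tool_pos: [417.7, 92.9, 5.3]
tcp_rot: [180.0, -0.0, 22.0]
ft_force: [0.1, -0.1, -0.3]
finger_gap: 60.2
grip_force: 0.0
```

Emit:
jog_arm --rows '[[[0,0,-10],[0,0,0]],[[0,0,-30],[0,0,0]],[[0,0,-60],[0,0,0]],[[0,0,-90],[0,0,0]],[[0,0,-120],[0,0,0]],[[0,0,-150],[0,0,0]],[[0,0,-170],[0,0,0]],[[0,0,-180],[0,0,0]],[[0,0,-180],[0,0,0]],[[0,0,-180],[0,0,0]]]'

```text
time: 12.6
tool_pos: [417.3, 92.9, 184.5]
tcp_rot: [-180.0, 0.1, 22.0]
ft_force: [-0.3, 0.1, -0.2]
finger_gap: 59.9
grip_force: 0.0
```

```bash
python3 chk.py; cp pics/e1*.png /tmp; mv $(ls -t pics/e*.png|head -1) pics/f.png
```

```text
side 64
lid ((551.7923583984375, 132.99884033203125), 27.706335067749023) 98.82572734373545
top 192
lid ((557.2840576171875, 137.84207153320312), 30.838851928710938) 98.10648210409067
```

View pics/f.png

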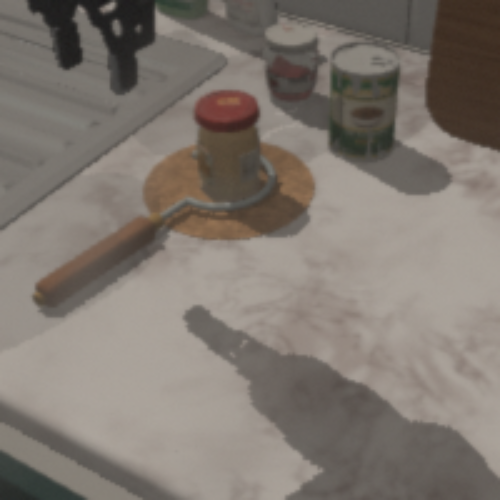

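The jar stands upright on the mat at (230,145) with the hook round it, handle from (40,295) to (160,225). I'll check the handle height before handing in.

Run:
```python
from m import *
im,d,c,P=snap('side'); w=cloud(d,c,P); h=cv2.cvtColor(im,cv2.COLOR_BGR2HSV)
m=(cv2.inRange(h,(3,110,40),(18,255,255))>0)&(w[...,2]>6)&(w[...,2]<60)&(w[...,0]>300)&(w[...,0]<465)&(w[...,1]>20)&(w[...,1]<140)
q=w[m]; A=np.c_[q[:,0]-417,np.ones(len(q))]; print(len(q),np.median(q,0),np.linalg.lstsq(A,q[:,2],rcond=None)[0],q[:,0].min(),q[:,0].max())
k=np.linalg.lstsq(A,q[:,2],rcond=None)[0]
if 15<k[1]<26 and abs(k[0])<.1: print(r.hand_in())
```

```text
7 [457.77039558 105.06692436  18.42808125] [-0.26776195 29.7138728 ] 452.5805516692187 459.79664629186743
```

Run:
```python
from m import *
im,d,c,P=snap('side'); w=cloud(d,c,P)
t=np.radians(22); a=(w[...,0]-417)*np.cos(t)+(w[...,1]-93)*np.sin(t); b=-(w[...,0]-417)*np.sin(t)+(w[...,1]-93)*np.cos(t)
for k in range(-100,40,20):
    q=w[(a>k)&(a<k+20)&(abs(b)<9)&(w[...,2]<100)]; print(k,len(q),np.percentile(q[:,2],[20,50,80]).round(1) if len(q) else '')
```

```text
-100 90 [ 2.3 17.8 21.9]
-80 58 [20.6 21.8 22.5]
-60 58 [20.2 21.7 22.7]
-40 50 [20.6 22.  22.8]
-20 47 [20.6 21.7 22.7]
0 39 [21.3 22.1 23.1]
20 43 [14.7 20.6 22.3]
```

The handle top is 22 mm high along its whole length, so the hook lies flat.

```bash
python3 -c "
from bench import r; print(r.hand_in())"
```

```text
the job is handed in; nothing more can be done
None
```

The job is handed in (no verdict came back): the honey jar was last measured upright, within about 7 mm of the mat's centre, the hook lies flat round it, and the gripper is clear.

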